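# Sort the dresser top: utensils to the tray, hair things to the lidded box

## Task

Four wooden things lie mixed up on the dresser: sort them, laying the two kitchen utensils (spoon and slotted spatula) fully inside the long open tray and the two hair things (hairbrush and comb) fully inside the box with the hinged lid, then shut the box's lid completely. Leave the kettle, the jar and the saucer where they stand.

Things in the scene. Friction and masses are not known exactly. Their poses are not given: they have to be found in the camera images.
- spoon: Brown wooden spoon, 190 mm long, lying flat. Origin: middle of its length, on its underside; x along it towards the bowl, z up. Square handle 16 mm wide, 14 mm high, from x -95 to +45 mm; round bowl 52 mm wide, 16 mm high, centred at x +69 mm. 60 g.
- spoon_head (a point): Far tip of the spoon's bowl, on its centre line (x +95 mm), 6 mm above the underside.
- spoon_end (a point): Handle end of the spoon (x -95 mm), 6 mm above the underside.
- spatula: Brown wooden slotted spatula (turner), 190 mm long, lying flat. Origin: middle of its length, on its underside; x towards the blade, z up. Handle 16 mm wide, 14 mm high, from x -95 to +35 mm; flat slotted blade 54 mm wide, 6 mm thick, from x +30 to +95 mm. 60 g.
- spatula_head (a point): Front edge of the spatula's blade, on the centre line (x +95 mm), 6 mm above the underside.
- spatula_end (a point): Handle end of the spatula (x -95 mm), 6 mm above the underside.
- hairbrush: Brown wooden hairbrush, 170 mm long, lying on its back with the white bristles up. Origin: middle of its length, on its underside; x towards the bristled head, z up. Handle 18 mm wide, 14 mm high, from x -85 to 0 mm; oval head 48 mm wide, 13 mm thick, from x -4 to +85 mm, bristle tips 28 mm above the underside. 100 g.
- hairbrush_head (a point): Tip of the hairbrush's head, on the centre line (x +85 mm), 6 mm above the underside.
- hairbrush_end (a point): Handle end of the hairbrush (x -85 mm), 6 mm above the underside.
- comb: Brown wooden wide-toothed comb with a handle, 160 mm long, lying flat. Origin: middle of its length, on its underside; x towards the toothed half, z up. Handle 18 mm wide, 11 mm high, from x -80 to +10 mm, centred on y 0; toothed half from x +5 to +80 mm: spine at y +5 to +19 mm, eight teeth pointing to -y as far as y -22 mm. 40 g.
- comb_head (a point): Far end of the comb's toothed half, on the centre line (x +80 mm), 6 mm above the underside.
- comb_end (a point): Handle end of the comb (x -80 mm), 6 mm above the underside.
- tray: Long open white-enamelled tray, fixed: 240 mm along its x, 170 mm along its y, 40 mm high outside; walls and floor 5 mm thick. Origin: centre of its underside.
- chest: Brown wooden box with a hinged lid, fixed: 180 mm along its x, 220 mm along its y, 46 mm high outside; walls and floor 5 mm thick. Origin: centre of its underside. The hinge runs along y on its +x rim (the side away from the other things).
- chest_lid (a joint): Lid angle in rad: 0 shut flat on the box, 1.57 upright, 1.9 leaning fully open (away from the box). Starts open; it leans open by itself above about 1.5 and falls shut by itself below that. The lid is 8 mm thick and reaches about 180 mm from the hinge.
- chest_lid_hinge (a point): Middle of the lid's hinge line, on the box's +x rim.
- chest_lid_handle (a point): Grip point of the small brass knob on the lid's outer face near its free edge, at the middle of its width.
- kettle: Chrome kettle, 156 mm across and 192 mm high with its bail handle, spout to one side. Origin: centre of its underside. Leave alone.
- jar: Glass jar with a swing-top wire latch, 94 mm across, 134 mm high. Origin: centre of its underside. Leave alone.
- saucer: Stoneware saucer, 144 mm across, 20 mm high. Origin: centre of its underside. Leave alone.

How it is judged:
At the end, for the whole second after the job is handed in: Spoon and spatula lie at rest within the tray's walls (both ends inside the outline and no more than about 40 mm above its underside), hairbrush and comb lie at rest within the box's walls below its rim, and the lid is shut to within 0.06 rad (x of spoon_head in the frame of tray between -0.12 and 0.12 m and y of spoon_head in the frame of tray between -0.085 and 0.085 m and z of spoon_head in the frame of tray between 0 and 0.042 m and x of spoon_end in the frame of tray between -0.12 and 0.12 m and y of spoon_end in the frame of tray between -0.085 and 0.085 m and z of spoon_end in the frame of tray between 0 and 0.042 m and linear speed of each of spoon, spatula, hairbrush, comb below 0.03 m/s and x of spatula_head in the frame of tray between -0.12 and 0.12 m and y of spatula_head in the frame of tray between -0.085 and 0.085 m and z of spatula_head in the frame of tray between 0 and 0.042 m and x of spatula_end in the frame of tray between -0.12 and 0.12 m and y of spatula_end in the frame of tray between -0.085 and 0.085 m and z of spatula_end in the frame of tray between 0 and 0.042 m and x of hairbrush_head in the frame of chest between -0.09 and 0.09 m and y of hairbrush_head in the frame of chest between -0.11 and 0.11 m and z of hairbrush_head in the frame of chest between 0 and 0.046 m and x of hairbrush_end in the frame of chest between -0.09 and 0.09 m and y of hairbrush_end in the frame of chest between -0.11 and 0.11 m and z of hairbrush_end in the frame of chest between 0 and 0.046 m and x of comb_head in the frame of chest between -0.09 and 0.09 m and y of comb_head in the frame of chest between -0.11 and 0.11 m and z of comb_head in the frame of chest between 0 and 0.046 m and x of comb_end in the frame of chest between -0.09 and 0.09 m and y of comb_end in the frame of chest between -0.11 and 0.11 m and z of comb_end in the frame of chest between 0 and 0.046 m and value of joint chest_lid below 0.06 rad); the robot touches nothing.
It fails at once if the kettle is shifted or knocked over (moved more than 30 mm) (distance of kettle from where it was at the start of the episode above 0.03 m).
It fails at once if the jar is shifted or knocked over (moved more than 30 mm) (distance of jar from where it was at the start of the episode above 0.03 m).
It fails at once if the saucer is shifted or knocked over (moved more than 30 mm) (distance of saucer from where it was at the start of the episode above 0.03 m).
It also fails if it takes over 72 s, if anything falls off the work surface, if the arm or the gripper's body presses on something with over 40 N, if the wrist force passes 120 N, or if a joint passes its speed limit or range.

## Robot

A 7-joint arm with a two-finger parallel gripper is mounted at the origin on the work surface. World frame = base frame: x ahead of the robot, y to its left, z up, the work surface at z = 0. Lengths are in m, angles in rad, forces in N, time in s.
With the tool pointing down it reaches from about 0.425 to 0.875 m from the base axis. Payload 4.7 kg.
Tool frame: the origin (TCP) lies between the finger pads; the fingertips stand 11 mm ahead of it and the grasp point (between the pads) lies 8 mm behind it; z points along the fingers, y is the line along which they close (so a half turn about z gives the same grasp; the last joint's range is limited). The gripper opens to 87 mm and grips with 3 to 60 N. Pads are 19 mm wide; open, the fingers measure 117 mm over their backs; the gripper's body (75 mm by 190 mm) begins 51 mm behind the grasp point.
Start: joints at [1.269, 0.321, -0.07, 1.45, 0.023, 1.371, -0.057], TCP at [0.202, -0.618, 0.234] pointing down, gripper open.
Joint ranges: [-2.86, 2.86], [-0.3, 2.09], [-1.38, 1.24], [0.06, 2.45], [-1.56, 4.7], [0.09, 2.05], [-2.69, 2.69]. Speed limits (rad/s): [2.57, 2.57, 3.14, 3.14, 3.14, 3.14, 3.14].

## Interface

Orientations are given as a rotation vector (axis times angle).
In Python, from bench import ctrl gives the robot as it stands. The module is installed in compiled form; this text tells all that it offers.
- The arm moves only by the shell command python3 -m inch 'ROWS' [FORCE]. ROWS is JSON, a list of rows, each an object with "slide": the shift along the tool's x, y, z scaled (see below), a list of three; "angular": the turn, a rotation vector about the tool's x, y, z scaled (see below), a list of three; "claw": the opening, from -1 (shut) to 1 (fully open). In form: [{"slide": [tx, ty, tz], "angular": [rx, ry, rz], "claw": claw}, ...]. A call has 1 to 10 rows; each row is the pose to reach, as a shift and turn from the pose commanded when the call began, along the tool's axes at that moment; what a row does not reach only later rows make up. The controller multiplies each number of a shift by 0.25 m and each number of a turn by 30 degrees. A row lasts 1/10 s, in which the tool goes at most 50 mm and 8.59 degrees, less where a joint would pass 70% of its speed; a pose out of reach is approached as far as the arm can. A call with a number of a shift or a turn outside -1 to 1 is refused whole. A call with a gripper value outside its range is refused whole. The fingers move at their own pace and stop on an object; FORCE is the grip in N (left out, the last holds). Time passes only in rows, so rows that repeat a pose let the fingers close. It gives the time, the measured TCP pose, the force, the opening and the grip force at its end, in the units of the state.
- ctrl.get_state(): the state, without advancing time (a new reading comes with each control period).
- ctrl.get_image(name): name is "scene" or "top" or "wrist"; returns a dict with "color" (480x640x3 uint8, red, green, blue), "depth" (480x640 float32, m along the optical axis (not along the pixel's ray), 0 where there is no reading), "camera_matrix" (3x3 intrinsics, pixels), "extrinsics" (4x4, takes a point from camera to world coordinates); the wrist camera has in their place "tool_from_camera" (4x4, takes a point from camera to tool coordinates, whose origin is the TCP and whose axes are the flange's). Camera axes: x right, y up, looking along -z (the intrinsics and any distortion apply to the point x, -y, -z); pixel columns grow to the right and rows downward; lengths in m; the calibration is good to about 2 mm. A picture is of the moment at which its call begins: read the wrist's pose just before it.
- ctrl.close_job(): hands the job in; it is judged then, once.
Trained networks look in the newest picture that a camera, given by its name, has taken for a name from the list of things; names that differ only in an ending like _2 or _b are one class to them, and where a whole thing is asked for, a point or a joint stands for the part that bears it (a point fixed in the world has none). Each returns a list of dicts, best first, with "confidence" (0 to 1); they miss things now and then, are a little off and sometimes report something else, mostly with a low value. They report only what shows in the picture. A call takes as long as a camera call.
- ctrl.find_in(query, camera): "bbox" ([centre column, centre row, width, height] in pixels, round what is visible of it).
- ctrl.outline_of(query, camera): "mask" (480x640 bool, what is visible of it) and "bbox" ([centre column, centre row, width, height] in pixels, round what is visible of it).
The state is a dict: "time": time; "joint_positions": joint angles; "qd": joint speeds; "joint_torque": joint torques, N m; "position": TCP position; "tool_rot": TCP orientation; "ft_force": force on the tool from outside, world axes, zero at the start; "torque": the same for the moment, N m; "grip_width": opening from 0.0 (shut) to 1.0 (fully open); "grip_force": force on a finger pad.
Only numpy, scipy, OpenCV 4.12 (cv2) and the standard library are available. Lean on these libraries where they do the work, as an engineer would, in place of code of your own. Each camera call takes 0.05 s, during which the arm holds its last target. There are 200 camera calls.

## Working session

There is one attempt and no reset: what is moved stays moved. The work goes in short steps, Python scripts to look and compute and a shell command to move; the robot and the scene stay as the last step left them, time stands still between calls to the robot, and variables do not carry over. Pictures are saved under pics/ and viewed, at most 10 in all, crops included, and the job is handed in when it is done.

```bash
mkdir -p pics; cat > h.py <<'E'
import numpy as np, cv2
from bench import ctrl
from scipy.spatial.transform import Rotation as R
def cloud(im):
    K=im["camera_matrix"];d=im["depth"];v,u=np.mgrid[0:480,0:640]
    x=(u-K[0,2])/K[0,0]*d;y=(v-K[1,2])/K[1,1]*d
    p=np.stack([x,-y,-d],-1);T=im["extrinsics"]
    return p@T[:3,:3].T+T[:3,3]
def save(im,n): cv2.imwrite("pics/"+n,im["color"][:,:,::-1])
E
python3 - <<'E'
from h import *
np.set_printoptions(precision=3,suppress=True)
s=ctrl.get_state();print(s["position"],s["tool_rot"],s["time"])
for c in("top","scene"):
    im=ctrl.get_image(c);save(im,c+"0.png");P=cloud(im)
    for n in ["spoon","spatula","hairbrush","comb","tray","chest","chest_lid","kettle","jar","saucer"]:
        for o in ctrl.outline_of(n,c)[:2]:
            q=P[o["mask"]&(im["depth"]>0)]
            m=np.median(q,0);w=(q-q.mean(0))[:,:2];U,S,V=np.linalg.svd(w,full_matrices=False)
            pr=w@V[0];pp=w@V[1]
            print(c,n,round(o["confidence"],2),np.array(o["bbox"]).astype(int),m,"lo",q.min(0),"hi",q.max(0),"ax",np.degrees(np.arctan2(V[0,1],V[0,0])).round(1),"len",np.ptp(pr).round(3),np.ptp(pp).round(3))
E
```

```text
[ 0.202 -0.617  0.232] [-3.101 -0.494  0.001] 0.0
top spoon 0.73 [275 294  22  80] [0.517 0.147 0.013] lo [ 0.391  0.118 -0.005] hi [0.576 0.167 0.025] ax 176.2 len 0.186 0.049
top spatula 0.87 [359 279  33  81] [ 0.477 -0.05   0.007] lo [ 0.424 -0.08  -0.01 ] hi [ 0.611 -0.005  0.022] ax 166.1 len 0.19 0.057
top hairbrush 0.76 [410 282  22  74] [ 0.529 -0.153  0.014] lo [ 0.422 -0.184  0.004] hi [ 0.589 -0.131  0.035] ax 171.9 len 0.168 0.048
top hairbrush 0.71 [123 311  69 115] [0.463 0.444 0.147] lo [ 0.329  0.4   -0.009] hi [0.589 0.582 0.223] ax -176.1 len 0.259 0.175
top comb 0.91 [318 284  22  71] [0.486 0.046 0.009] lo [ 0.429  0.022 -0.007] hi [0.586 0.08  0.02 ] ax 167.7 len 0.16 0.037
top tray 0.66 [487 295  84 107] [ 0.474 -0.338  0.006] lo [ 0.351 -0.44  -0.009] hi [ 0.598 -0.243  0.049] ax 178.0 len 0.244 0.19
top chest 0.96 [166 311 159 115] [0.468 0.396 0.031] lo [ 0.332  0.221 -0.007] hi [0.588 0.559 0.223] ax 94.8 len 0.33 0.241
top chest_lid 0.84 [125 311  68 113] [0.463 0.443 0.148] lo [ 0.347  0.4   -0.007] hi [0.575 0.56  0.223] ax -175.9 len 0.229 0.145
top ket
[... 1789 characters left out ...]
.591 -0.132  0.03 ] ax -7.5 len 0.167 0.051
scene chest_lid 0.89 [571 269 104 139] [0.481 0.445 0.152] lo [ 0.047  0.401 -0.003] hi [0.579 0.552 0.219] ax 2.5 len 0.528 0.156
scene chest_lid 0.45 [373 354  64  83] [0.767 0.225 0.102] lo [ 0.618  0.138 -0.002] hi [0.791 0.263 0.138] ax 3.1 len 0.174 0.122
scene kettle 0.88 [136 212  80 107] [ 0.731 -0.316  0.094] lo [ 0.571 -0.631 -0.003] hi [ 0.789 -0.275  0.195] ax 76.4 len 0.381 0.184
scene jar 0.93 [373 355  64  79] [0.768 0.225 0.103] lo [ 0.636  0.143 -0.001] hi [0.791 0.263 0.138] ax -43.9 len 0.132 0.142
scene saucer 0.96 [240 300  78  57] [ 0.734 -0.062  0.011] lo [ 0.652 -0.142 -0.002] hi [0.809 0.013 0.025] ax 128.5 len 0.141 0.158
```

View pics/top0.png

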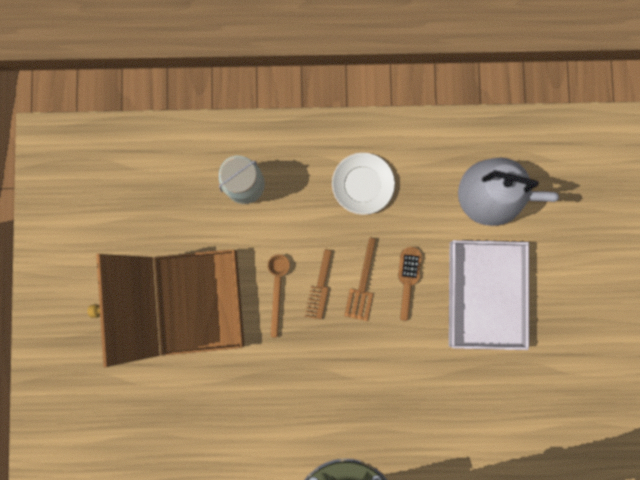

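View pics/scene0.png

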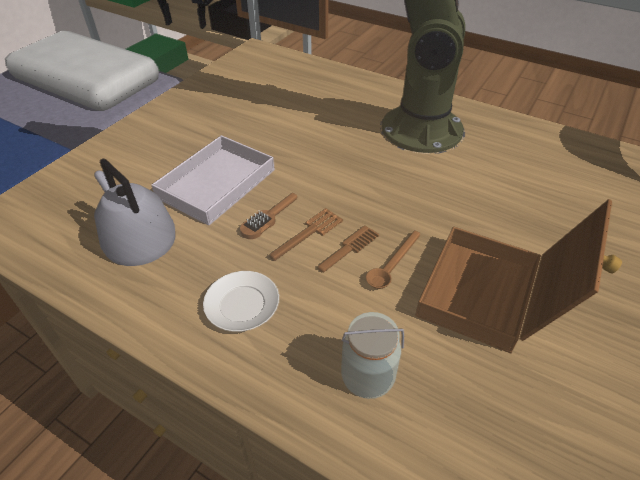

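```bash
python3 - <<'E'
from h import *
np.set_printoptions(precision=3,suppress=True)
im=ctrl.get_image("top");P=cloud(im)
for n in ["spoon","spatula","hairbrush","comb"]:
    o=ctrl.outline_of(n,"top")[0]
    q=P[o["mask"]&(im["depth"]>0)&(P[...,2]>0.002)]
    r=cv2.minAreaRect((q[:,:2]*1000).astype(np.float32));print(n,r)
    # handle: fit line, profile along
    w=q[:,:2]-q[:,:2].mean(0);V=np.linalg.svd(w,full_matrices=False)[2][0]
    if V[0]<0:V=-V
    t=w@V;sy=w@np.array([-V[1],V[0]])
    for a in np.arange(-.1,.1,.02):
        k=(t>=a)&(t<a+.02)
        if k.sum()>3: print(a.round(2),q[k].mean(0),"wid",np.ptp(sy[k]).round(3),"zmax",q[k,2].max().round(3))
# tray & chest walls: points 0.03<z<0.055
Z=P[...,2]
for nm,x0,x1,y0,y1,zl,zh in[("tray",.3,.65,-.48,-.22,.03,.05),("chest",.3,.65,.2,.43,.036,.056)]:
    m=(P[...,0]>x0)&(P[...,0]<x1)&(P[...,1]>y0)&(P[...,1]<y1)&(Z>zl)&(Z<zh)
    q=P[m];print(nm,len(q),cv2.minAreaRect((q[:,:2]*1000).astype(np.float32)),q.min(0),q.max(0))
    r=cv2.boxPoints(cv2.minAreaRect((q[:,:2]*1000).astype(np.float32)));print(r.astype(int).tolist())
E
```

```text
spoon ((482.81658935546875, 146.8701934814453), (48.95505142211914, 189.9519805908203), 86.2053451538086)
-0.1 [0.411 0.152 0.015] wid 0.016 zmax 0.021
-0.08 [0.431 0.151 0.014] wid 0.015 zmax 0.021
-0.06 [0.452 0.149 0.014] wid 0.015 zmax 0.019
-0.04 [0.471 0.148 0.013] wid 0.017 zmax 0.021
-0.02 [0.491 0.147 0.013] wid 0.016 zmax 0.019
0.0 [0.511 0.144 0.014] wid 0.016 zmax 0.02
0.02 [0.533 0.143 0.013] wid 0.042 zmax 0.022
0.04 [0.551 0.144 0.009] wid 0.049 zmax 0.022
0.06 [0.568 0.141 0.011] wid 0.046 zmax 0.021
spatula ((519.1217041015625, -53.559417724609375), (55.32263946533203, 189.57034301757812), 76.21946716308594)
-0.08 [ 0.433 -0.033  0.007] wid 0.054 zmax 0.014
-0.06 [ 0.45  -0.036  0.006] wid 0.055 zmax 0.014
-0.04 [ 0.469 -0.042  0.006] wid 0.055 zmax 0.016
-0.02 [ 0.487 -0.046  0.009] wid 0.053 zmax 0.018
0.0 [ 0.508 -0.051  0.014] wid 0.016 zmax 0.021
0.02 [ 0.528 -0.055  0.014] wid 0.017 zmax 0.022
0.04 [ 0.547 -0.06   0.013] wid 0.017 zmax 0.023
0.06 [ 0.567 -0.064  0.013] wid 0.017 zmax 0.02
0.08 [ 0.587 -0.069  0.013] wid 0.019 zmax 0.021
hairbrush ((504.11752319
[... 759 characters left out ...]
032 zmax 0.016
-0.02 [0.496 0.046 0.009] wid 0.035 zmax 0.017
0.0 [0.516 0.044 0.01 ] wid 0.02 zmax 0.02
0.02 [0.536 0.039 0.011] wid 0.017 zmax 0.019
0.04 [0.555 0.035 0.011] wid 0.017 zmax 0.017
0.06 [0.575 0.03  0.011] wid 0.016 zmax 0.018
0.08 [0.586 0.03  0.01 ] wid 0.011 zmax 0.015
tray 1124 ((502.65606689453125, -334.0590515136719), (171.3521728515625, 295.77008056640625), 87.5943603515625) [ 0.353 -0.423  0.03 ] [ 0.65  -0.243  0.05 ]
[[351, -413], [646, -425], [654, -254], [358, -242]]
chest 1234 ((473.17431640625, 322.39215087890625), (220.52886962890625, 188.09519958496094), 4.271780490875244) [0.358 0.222 0.036] [0.588 0.423 0.056]
[[356, 407], [370, 220], [590, 236], [576, 424]]
```

The top picture shows, left to right: the chest with its lid open (cols 98–240), spoon (275,294), comb (318,284), spatula (360,280), hairbrush (410,283) and tray (450–530). The kettle, saucer and jar are in the row behind. The scene view agrees with this. All four items lie nearly along world x, with the chest hinge on the +y side.

```bash
cat > plan.py <<'E'
# usage: plan.py "x,y,z,yawdeg" ... : per waypoint the slide/angular in call units, starting from the measured pose
import sys; from h import *
np.set_printoptions(precision=3,suppress=True)
def rot(y): return R.from_euler("z",y,degrees=True)*R.from_rotvec([np.pi,0,0])
def plan(p,Q,wps):
    for w in wps:
        t=np.array(w[:3]);q=rot(w[3])
        s=Q.inv().apply(t-p)/.25;a=np.degrees((Q.inv()*q).as_rotvec())/30
        print(w,"slide",s,"ang",a,"rows>=",int(np.ceil(max(np.linalg.norm(t-p)/.05,np.linalg.norm(a)*30/8.59))))
        p,Q=t,q
st=ctrl.get_state();print("t",st["time"],"now",np.array(st["position"]))
plan(np.array(st["position"]),R.from_rotvec(st["tool_rot"]),[list(map(float,a.split(","))) for a in sys.argv[1:]])
E
python3 plan.py .36,-.45,.22,0 .5,-.21,.15,-12.8 .519,-.0535,.06,-12.8 .519,-.0535,.013,-12.8 .519,-.0535,.12,-12.8 .49,-.28,.12,-2 .477,-.372,.12,-2 .477,-.372,.02,-2
```

```text
t 1.35 now [ 0.202 -0.618  0.234]
[0.36, -0.45, 0.22, 0.0] slide [ 0.81  -0.442  0.054] ang [0.    0.    0.603] rows>= 5
[0.5, -0.21, 0.15, -12.8] slide [ 0.56 -0.96  0.28] ang [ 0.    -0.     0.427] rows>= 6
[0.519, -0.0535, 0.06, -12.8] slide [-0.065 -0.627  0.36 ] ang [0. 0. 0.] rows>= 4
[0.519, -0.0535, 0.013, -12.8] slide [-0.    -0.     0.188] ang [0. 0. 0.] rows>= 1
[0.519, -0.0535, 0.12, -12.8] slide [ 0.     0.    -0.428] ang [0. 0. 0.] rows>= 3
[0.49, -0.28, 0.12, -2.0] slide [0.088 0.909 0.   ] ang [-0.    0.   -0.36] rows>= 5
[0.477, -0.372, 0.12, -2.0] slide [-0.039  0.37   0.   ] ang [0. 0. 0.] rows>= 2
[0.477, -0.372, 0.02, -2.0] slide [-0.  -0.   0.4] ang [0. 0. 0.] rows>= 2
```

```bash
python3 - <<'E'
from h import *
im=ctrl.get_image("top");P=cloud(im)
for nm,x0,x1,y0,y1,zl,zh in[("tray",.3,.62,-.48,-.22,.034,.05),("chest",.3,.65,.2,.40,.036,.056)]:
    m=(P[...,0]>x0)&(P[...,0]<x1)&(P[...,1]>y0)&(P[...,1]<y1)&(P[...,2]>zl)&(P[...,2]<zh)
    q=P[m]
    for x in np.arange(.34,.62,.02):
        k=q[(abs(q[:,0]-x)<.01)]
        if len(k): print(nm,x.round(2),len(k),"y",np.percentile(k[:,1],[0,10,50,90,100]).round(3))
    k=q[abs(q[:,1]-np.median(q[:,1]))<.05]
    print("x",k[:,0].min(),k[:,0].max())
m=(abs(P[...,0]-.47)<.09)&(P[...,1]>.38)&(P[...,1]<.6)&(P[...,2]>.03)
q=P[m]
for z in np.arange(.03,.24,.02):
    k=q[abs(q[:,2]-z)<.01]
    if len(k):print("lid",z.round(2),len(k),np.percentile(k[:,1],[0,50,100]).round(3))
E
```

```text
tray 0.36 199 y [-0.413 -0.402 -0.333 -0.255 -0.244]
tray 0.38 40 y [-0.413 -0.412 -0.407 -0.244 -0.243]
tray 0.4 49 y [-0.414 -0.412 -0.407 -0.245 -0.243]
tray 0.42 49 y [-0.415 -0.414 -0.25  -0.246 -0.245]
tray 0.44 50 y [-0.416 -0.415 -0.252 -0.247 -0.246]
tray 0.46 50 y [-0.418 -0.416 -0.253 -0.248 -0.247]
tray 0.48 50 y [-0.418 -0.417 -0.254 -0.249 -0.248]
tray 0.5 47 y [-0.419 -0.418 -0.414 -0.25  -0.249]
tray 0.52 46 y [-0.42  -0.418 -0.335 -0.251 -0.249]
tray 0.54 46 y [-0.42  -0.419 -0.415 -0.251 -0.251]
tray 0.56 46 y [-0.421 -0.421 -0.417 -0.253 -0.251]
tray 0.58 88 y [-0.423 -0.421 -0.391 -0.255 -0.253]
tray 0.6 131 y [-0.395 -0.369 -0.306 -0.261 -0.254]
x 0.35352544211658177 0.5970190653412997
chest 0.36 170 y [0.24  0.269 0.335 0.392 0.399]
chest 0.38 84 y [0.223 0.224 0.248 0.399 0.4  ]
chest 0.4 39 y [0.223 0.224 0.227 0.399 0.4  ]
chest 0.42 31 y [0.224 0.225 0.228 0.4   0.4  ]
chest 0.44 26 y [0.226 0.227 0.229 0.231 0.232]
chest 0.46 25 y [0.228 0.228 0.23  0.233 0.234]
chest 0.48 23 y [0.229 0.229 0.232 0.233 0.234]
chest 0.5 24 y [0.23  0.231 0.233 0.235 0.235]
chest 0.52 24 y [0.231 0.233 0.234 0.237 0.237]
chest 0.54 25 y [0.233 0.234 0.235 0.238 0.239]
chest 0.56 24 y [0.234 0.235 0.237 0.239 0.239]
chest 0.58 208 y [0.235 0.241 0.308 0.383 0.399]
x 0.3638751021372595 0.5879897879253795
lid 0.03 103 [0.398 0.405 0.412]
lid 0.05 499 [0.397 0.41  0.423]
lid 0.07 483 [0.406 0.417 0.429]
lid 0.09 495 [0.413 0.424 0.435]
lid 0.11 521 [0.42  0.431 0.443]
lid 0.13 545 [0.427 0.438 0.448]
lid 0.15 561 [0.434 0.445 0.456]
lid 0.17 633 [0.439 0.452 0.51 ]
lid 0.19 785 [0.446 0.46  0.509]
lid 0.21 830 [0.453 0.467 0.48 ]
lid 0.23 17 [0.459 0.467 0.474]
```

```bash
python3 -m inch '[{"slide":[0.27,-0.15,0.02],"angular":[0,0,0.2],"claw":0},{"slide":[0.54,-0.3,0.04],"angular":[0,0,0.4],"claw":0},{"slide":[0.81,-0.442,0.054],"angular":[0,0,0.603],"claw":0},{"slide":[0.81,-0.442,0.054],"angular":[0,0,0.603],"claw":0},{"slide":[0.81,-0.442,0.054],"angular":[0,0,0.603],"claw":0},{"slide":[0.81,-0.442,0.054],"angular":[0,0,0.603],"claw":0},{"slide":[0.81,-0.442,0.054],"angular":[0,0,0.603],"claw":0}]' 30
python3 -m inch '[{"slide":[0.56,-0.96,0.28],"angular":[0,0,0.427],"claw":0},{"slide":[0.56,-0.96,0.28],"angular":[0,0,0.427],"claw":0},{"slide":[0.56,-0.96,0.28],"angular":[0,0,0.427],"claw":0},{"slide":[0.56,-0.96,0.28],"angular":[0,0,0.427],"claw":0},{"slide":[0.56,-0.96,0.28],"angular":[0,0,0.427],"claw":0},{"slide":[0.56,-0.96,0.28],"angular":[0,0,0.427],"claw":0},{"slide":[0.56,-0.96,0.28],"angular":[0,0,0.427],"claw":0},{"slide":[0.56,-0.96,0.28],"angular":[0,0,0.427],"claw":0}]' 30
python3 plan.py .519,-.0535,.06,-12.8 .519,-.0535,.013,-12.8
```

```text
time: 2.1
position: [0.3604, -0.4497, 0.2203]
tool_rot: [3.141, 0.003, -0.001]
ft_force: [-0.5, -0.7, 1.1]
grip_width: 0.521
grip_force: 0.0
time: 2.9
position: [0.4996, -0.2112, 0.1498]
tool_rot: [3.121, -0.351, -0.001]
ft_force: [-0.3, -0.0, 0.4]
grip_width: 0.501
grip_force: 0.0
t 2.9 now [ 0.5   -0.211  0.15 ]
[0.519, -0.0535, 0.06, -12.8] slide [-0.064 -0.632  0.359] ang [ 0.002  0.001 -0.001] rows>= 4
[0.519, -0.0535, 0.013, -12.8] slide [-0.    -0.     0.188] ang [0. 0. 0.] rows>= 1
```

```bash
python3 -m inch '[{"slide":[-0.064,-0.63,0.359],"angular":[0,0,0],"claw":0},{"slide":[-0.064,-0.63,0.359],"angular":[0,0,0],"claw":0},{"slide":[-0.064,-0.63,0.359],"angular":[0,0,0],"claw":0},{"slide":[-0.064,-0.63,0.359],"angular":[0,0,0],"claw":0},{"slide":[-0.064,-0.63,0.359],"angular":[0,0,0],"claw":0},{"slide":[-0.064,-0.63,0.46],"angular":[0,0,0],"claw":0},{"slide":[-0.064,-0.63,0.547],"angular":[0,0,0],"claw":0},{"slide":[-0.064,-0.63,0.547],"angular":[0,0,0],"claw":0},{"slide":[-0.064,-0.63,0.547],"angular":[0,0,0],"claw":0}]' 30
python3 -m inch '[{"slide":[0,0,0],"angular":[0,0,0],"claw":-1},{"slide":[0,0,0],"angular":[0,0,0],"claw":-1},{"slide":[0,0,0],"angular":[0,0,0],"claw":-1},{"slide":[0,0,0],"angular":[0,0,0],"claw":-1},{"slide":[0,0,-0.14],"angular":[0,0,0],"claw":-1},{"slide":[0,0,-0.28],"angular":[0,0,0],"claw":-1},{"slide":[0,0,-0.428],"angular":[0,0,0],"claw":-1},{"slide":[0,0,-0.428],"angular":[0,0,0],"claw":-1}]' 30
python3 plan.py .49,-.28,.12,-2.5 .475,-.375,.12,-2.5 .475,-.375,.02,-2.5
```

```text
time: 3.8
position: [0.5195, -0.0564, 0.0136]
tool_rot: [3.12, -0.358, 0.0]
ft_force: [0.3, -1.6, -0.1]
grip_width: 0.499
grip_force: 0.0
time: 4.6
position: [0.5231, -0.0529, 0.1256]
tool_rot: [3.121, -0.35, 0.015]
ft_force: [0.1, -0.7, -0.2]
grip_width: 0.168
grip_force: 30.0
t 4.6 now [ 0.523 -0.053  0.126]
[0.49, -0.28, 0.12, -2.5] slide [0.072 0.915 0.023] ang [ 0.002 -0.019 -0.343] rows>= 5
[0.475, -0.375, 0.12, -2.5] slide [-0.043  0.382  0.   ] ang [0. 0. 0.] rows>= 2
[0.475, -0.375, 0.02, -2.5] slide [ 0.  -0.   0.4] ang [0. 0. 0.] rows>= 2
```

```bash
python3 -m inch '[{"slide":[0.02,0.2,0],"angular":[0,0,-0.1],"claw":-1},{"slide":[0.04,0.4,0],"angular":[0,0,-0.2],"claw":-1},{"slide":[0.06,0.6,0],"angular":[0,0,-0.343],"claw":-1},{"slide":[0.075,0.8,0],"angular":[0,0,-0.343],"claw":-1},{"slide":[0.088,0.909,0],"angular":[0,0,-0.343],"claw":-1},{"slide":[0.088,0.909,0],"angular":[0,0,-0.343],"claw":-1},{"slide":[0.088,0.909,0],"angular":[0,0,-0.343],"claw":-1}]' 30
python3 plan.py .475,-.375,.12,-2.5 .475,-.375,.02,-2.5
```

```text
time: 5.3
position: [0.4898, -0.2793, 0.1194]
tool_rot: [-3.14, 0.071, 0.002]
ft_force: [0.7, 0.4, -0.8]
grip_width: 0.166
grip_force: 30.0
t 5.3 now [ 0.49  -0.279  0.119]
[0.475, -0.375, 0.12, -2.5] slide [-0.042  0.385 -0.003] ang [-0.002  0.002 -0.003] rows>= 2
[0.475, -0.375, 0.02, -2.5] slide [ 0.  -0.   0.4] ang [0. 0. 0.] rows>= 2
```

```bash
python3 -m inch '[{"slide":[-0.04,0.2,0],"angular":[0,0,0],"claw":-1},{"slide":[-0.04,0.385,0],"angular":[0,0,0],"claw":-1},{"slide":[-0.04,0.385,0.08],"angular":[0,0,0],"claw":-1},{"slide":[-0.04,0.385,0.2],"angular":[0,0,0],"claw":-1},{"slide":[-0.04,0.385,0.32],"angular":[0,0,0],"claw":-1},{"slide":[-0.04,0.385,0.4],"angular":[0,0,0],"claw":-1},{"slide":[-0.04,0.385,0.4],"angular":[0,0,0],"claw":-1},{"slide":[-0.04,0.385,0.4],"angular":[0,0,0],"claw":-1}]' 30
python3 -m inch '[{"slide":[0,0,0],"angular":[0,0,0],"claw":-0.3},{"slide":[0,0,0],"angular":[0,0,0],"claw":-0.3},{"slide":[0,0,0],"angular":[0,0,0],"claw":-0.3},{"slide":[0,0,-0.15],"angular":[0,0,0],"claw":-0.3},{"slide":[0,0,-0.3],"angular":[0,0,0],"claw":-0.3},{"slide":[0,0,-0.4],"angular":[0,0,0],"claw":-0.3},{"slide":[0,0,-0.4],"angular":[0,0,0],"claw":-0.3}]' 30
python3 plan.py .49,-.13,.12,-2 .5,.115,.12,-3.9 .505,.146,.06,-3.9 .505,.146,.013,-3.9 .505,.146,.13,-3.9 .5,-.1,.13,-3 .5,-.29,.12,-2.5 .48,-.292,.02,-2.5
```

```text
time: 6.1
position: [0.4772, -0.3726, 0.0199]
tool_rot: [-3.14, 0.064, 0.0]
ft_force: [-0.2, -0.1, -0.1]
grip_width: 0.179
grip_force: 30.0
time: 6.8
position: [0.4787, -0.3768, 0.1252]
tool_rot: [3.135, -0.069, 0.011]
ft_force: [0.2, 0.3, -0.7]
grip_width: 0.348
grip_force: 0.0
t 6.8 now [ 0.479 -0.377  0.125]
[0.49, -0.13, 0.12, -2.0] slide [ 0.002 -0.988  0.016] ang [ 0.01  -0.013 -0.018] rows>= 5
[0.5, 0.115, 0.12, -3.9] slide [ 0.006 -0.981 -0.   ] ang [ 0.    -0.     0.063] rows>= 5
[0.505, 0.146, 0.06, -3.9] slide [ 0.012 -0.125  0.24 ] ang [0. 0. 0.] rows>= 2
[0.505, 0.146, 0.013, -3.9] slide [-0.    -0.     0.188] ang [0. 0. 0.] rows>= 1
[0.505, 0.146, 0.13, -3.9] slide [ 0.     0.    -0.468] ang [0. 0. 0.] rows>= 3
[0.5, -0.1, 0.13, -3.0] slide [0.047 0.983 0.   ] ang [-0.    0.   -0.03] rows>= 5
[0.5, -0.29, 0.12, -2.5] slide [0.04  0.759 0.04 ] ang [ 0.     0.    -0.017] rows>= 4
[0.48, -0.292, 0.02, -2.5] slide [-0.08   0.011  0.4  ] ang [0. 0. 0.] rows>= 3
```

```bash
python3 -m inch '[{"slide":[0,-0.988,0],"angular":[0,0,-0.018],"claw":0},{"slide":[0,-0.988,0],"angular":[0,0,-0.018],"claw":0},{"slide":[0,-0.988,0],"angular":[0,0,-0.018],"claw":0},{"slide":[0,-0.988,0],"angular":[0,0,-0.018],"claw":0},{"slide":[0,-0.988,0],"angular":[0,0,-0.018],"claw":0},{"slide":[0,-0.988,0],"angular":[0,0,-0.018],"claw":0}]' 30
python3 -m inch '[{"slide":[0.006,-0.98,0],"angular":[0,0,0.063],"claw":0},{"slide":[0.006,-0.98,0],"angular":[0,0,0.063],"claw":0},{"slide":[0.006,-0.98,0],"angular":[0,0,0.063],"claw":0},{"slide":[0.006,-0.98,0],"angular":[0,0,0.063],"claw":0},{"slide":[0.006,-0.98,0],"angular":[0,0,0.063],"claw":0},{"slide":[0.006,-0.98,0],"angular":[0,0,0.063],"claw":0},{"slide":[0.006,-0.98,0],"angular":[0,0,0.063],"claw":0}]' 30
python3 plan.py .505,.1455,.06,-3.9 .505,.1455,.013,-3.9
python3 - <<'E'
from h import *
for c in("top","scene"):
    im=ctrl.get_image(c);P=cloud(im)
    for n in("spatula","spoon"):
        for o in ctrl.outline_of(n,c)[:2]:
            q=P[o["mask"]&(im["depth"]>0)]; print(c,n,round(o["confidence"],2),np.median(q,0).round(3),cv2.minAreaRect((q[:,:2]*1000).astype(np.float32)))
E
```

```text
time: 7.4
position: [0.487, -0.1202, 0.1197]
tool_rot: [-3.138, 0.037, 0.001]
ft_force: [-1.4, -0.5, -0.2]
grip_width: 0.496
grip_force: 0.0
time: 8.1
position: [0.4964, 0.1172, 0.1195]
tool_rot: [3.14, -0.101, -0.002]
ft_force: [0.6, -1.1, -0.3]
grip_width: 0.495
grip_force: 0.0
t 8.1 now [0.496 0.117 0.12 ]
[0.505, 0.1455, 0.06, -3.9] slide [ 0.027 -0.115  0.238] ang [0.001 0.002 0.007] rows>= 2
[0.505, 0.1455, 0.013, -3.9] slide [-0.    -0.     0.188] ang [0. 0. 0.] rows>= 1
top spatula 0.57 [ 0.442 -0.371  0.013] ((479.3376770019531, -372.2574157714844), (55.927001953125, 190.07350158691406), 86.72962188720703)
scene spatula 0.55 [ 0.449 -0.37   0.012] ((474.2518310546875, -379.2655944824219), (67.5923080444336, 195.7616424560547), 85.83795166015625)
scene spoon 0.7 [0.531 0.146 0.013] ((486.28424072265625, 138.1707000732422), (185.21365356445312, 49.2885856628418), 1.4978113174438477)
```

```bash
python3 -m inch '[{"slide":[0.027,-0.115,0.1],"angular":[0,0,0],"claw":0},{"slide":[0.027,-0.115,0.25],"angular":[0,0,0],"claw":0},{"slide":[0.027,-0.115,0.36],"angular":[0,0,0],"claw":0},{"slide":[0.027,-0.115,0.426],"angular":[0,0,0],"claw":0},{"slide":[0.027,-0.115,0.426],"angular":[0,0,0],"claw":0},{"slide":[0.027,-0.115,0.426],"angular":[0,0,0],"claw":0}]' 30
python3 -m inch '[{"slide":[0,0,0],"angular":[0,0,0],"claw":-1},{"slide":[0,0,0],"angular":[0,0,0],"claw":-1},{"slide":[0,0,0],"angular":[0,0,0],"claw":-1},{"slide":[0,0,0],"angular":[0,0,0],"claw":-1},{"slide":[0,0,-0.14],"angular":[0,0,0],"claw":-1},{"slide":[0,0,-0.28],"angular":[0,0,0],"claw":-1},{"slide":[0,0,-0.45],"angular":[0,0,0],"claw":-1},{"slide":[0,0,-0.45],"angular":[0,0,0],"claw":-1},{"slide":[0,0,-0.45],"angular":[0,0,0],"claw":-1}]' 30
python3 plan.py .5,-.1,.125,-3 .495,-.29,.125,-2.5 .495,-.292,.02,-2.5
```

```text
time: 9.0
position: [0.5058, 0.1441, 0.0136]
tool_rot: [3.14, -0.108, -0.0]
ft_force: [1.0, 0.4, -0.6]
grip_width: 0.495
grip_force: 0.0
time: 9.9
position: [0.5063, 0.1448, 0.1272]
tool_rot: [3.14, -0.106, 0.004]
ft_force: [-0.1, 0.2, -1.2]
grip_width: 0.171
grip_force: 30.0
t 9.9 now [0.506 0.145 0.127]
[0.5, -0.1, 0.125, -3.0] slide [0.041 0.979 0.009] ang [ 0.    -0.005 -0.029] rows>= 5
[0.495, -0.29, 0.125, -2.5] slide [0.02 0.76 0.  ] ang [ 0.     0.    -0.017] rows>= 4
[0.495, -0.292, 0.02, -2.5] slide [0.    0.008 0.42 ] ang [0. 0. 0.] rows>= 3
```

```bash
python3 -m inch '[{"slide":[0.01,0.2,0],"angular":[0,0,-0.03],"claw":-1},{"slide":[0.02,0.4,0],"angular":[0,0,-0.03],"claw":-1},{"slide":[0.03,0.6,0],"angular":[0,0,-0.03],"claw":-1},{"slide":[0.04,0.8,0],"angular":[0,0,-0.03],"claw":-1},{"slide":[0.041,0.98,0],"angular":[0,0,-0.03],"claw":-1},{"slide":[0.041,0.98,0],"angular":[0,0,-0.03],"claw":-1}]' 30
python3 -m inch '[{"slide":[0.005,0.2,0],"angular":[0,0,-0.017],"claw":-1},{"slide":[0.01,0.4,0],"angular":[0,0,-0.017],"claw":-1},{"slide":[0.015,0.6,0],"angular":[0,0,-0.017],"claw":-1},{"slide":[0.02,0.76,0],"angular":[0,0,-0.017],"claw":-1},{"slide":[0.02,0.768,0],"angular":[0,0,-0.017],"claw":-1},{"slide":[0.02,0.768,0],"angular":[0,0,-0.017],"claw":-1},{"slide":[0.02,0.768,0],"angular":[0,0,-0.017],"claw":-1}]' 30
python3 plan.py .495,-.292,.02,-2.5
```

```text
time: 10.5
position: [0.4968, -0.1084, 0.1242]
tool_rot: [3.137, -0.099, -0.006]
ft_force: [0.2, -0.1, -1.1]
grip_width: 0.172
grip_force: 30.0
time: 11.2
position: [0.4944, -0.2899, 0.1251]
tool_rot: [-3.139, 0.064, 0.003]
ft_force: [-0.3, 0.4, -0.5]
grip_width: 0.176
grip_force: 30.0
t 11.2 now [ 0.494 -0.29   0.125]
[0.495, -0.292, 0.02, -2.5] slide [0.004 0.009 0.42 ] ang [-0.004  0.003  0.006] rows>= 3
```

```bash
python3 -m inch '[{"slide":[0,0.005,0.1],"angular":[0,0,0],"claw":-1},{"slide":[0,0.005,0.22],"angular":[0,0,0],"claw":-1},{"slide":[0,0.005,0.34],"angular":[0,0,0],"claw":-1},{"slide":[0,0.005,0.42],"angular":[0,0,0],"claw":-1},{"slide":[0,0.005,0.42],"angular":[0,0,0],"claw":-1},{"slide":[0,0.005,0.42],"angular":[0,0,0],"claw":-1}]' 30
python3 -m inch '[{"slide":[0,0,0],"angular":[0,0,0],"claw":-0.3},{"slide":[0,0,0],"angular":[0,0,0],"claw":-0.3},{"slide":[0,0,0],"angular":[0,0,0],"claw":-0.3},{"slide":[0,0,-0.15],"angular":[0,0,0],"claw":-0.3},{"slide":[0,0,-0.3],"angular":[0,0,0],"claw":-0.3},{"slide":[0,0,-0.4],"angular":[0,0,0],"claw":-0.3},{"slide":[0,0,-0.4],"angular":[0,0,0],"claw":-0.3}]' 30
python3 plan.py .488,-.151,.1,-8.2 .488,-.151,.013,-8.2
```

```text
time: 11.8
position: [0.4949, -0.2912, 0.0211]
tool_rot: [-3.14, 0.062, 0.001]
ft_force: [0.4, 0.2, -0.9]
grip_width: 0.179
grip_force: 30.0
time: 12.5
position: [0.497, -0.295, 0.126]
tool_rot: [3.136, -0.067, 0.011]
ft_force: [-0.2, 0.2, -0.1]
grip_width: 0.348
grip_force: 0.0
t 12.5 now [ 0.497 -0.295  0.126]
[0.488, -0.151, 0.1, -8.2] slide [-0.062 -0.574  0.101] ang [ 0.008 -0.014  0.191] rows>= 3
[0.488, -0.151, 0.013, -8.2] slide [ 0.    -0.     0.348] ang [0. 0. 0.] rows>= 2
```

```bash
python3 -m inch '[{"slide":[-0.052,-0.2,0.08],"angular":[0,0,0.19],"claw":0},{"slide":[-0.052,-0.4,0.08],"angular":[0,0,0.19],"claw":0},{"slide":[-0.052,-0.56,0.08],"angular":[0,0,0.19],"claw":0},{"slide":[-0.052,-0.56,0.08],"angular":[0,0,0.19],"claw":0},{"slide":[-0.052,-0.56,0.2],"angular":[0,0,0.19],"claw":0},{"slide":[-0.052,-0.56,0.32],"angular":[0,0,0.19],"claw":0},{"slide":[-0.052,-0.56,0.428],"angular":[0,0,0.19],"claw":0},{"slide":[-0.052,-0.56,0.428],"angular":[0,0,0.19],"claw":0},{"slide":[-0.052,-0.56,0.428],"angular":[0,0,0.19],"claw":0}]' 45
python3 -m inch '[{"slide":[0,0,0],"angular":[0,0,0],"claw":-1},{"slide":[0,0,0],"angular":[0,0,0],"claw":-1},{"slide":[0,0,0],"angular":[0,0,0],"claw":-1},{"slide":[0,0,0],"angular":[0,0,0],"claw":-1},{"slide":[0,0,-0.14],"angular":[0,0,0],"claw":-1},{"slide":[0,0,-0.28],"angular":[0,0,0],"claw":-1},{"slide":[0,0,-0.45],"angular":[0,0,0],"claw":-1},{"slide":[0,0,-0.45],"angular":[0,0,0],"claw":-1},{"slide":[0,0,-0.45],"angular":[0,0,0],"claw":-1}]' 45
python3 plan.py .47,.05,.125,-3 .458,.2,.125,4 .458,.322,.125,4 .458,.322,.02,4
```

```text
time: 13.4
position: [0.4867, -0.1533, 0.0134]
tool_rot: [-3.133, 0.224, 0.003]
ft_force: [-0.2, 0.6, -0.4]
grip_width: 0.504
grip_force: 0.0
time: 14.3
position: [0.4877, -0.1535, 0.1276]
tool_rot: [3.132, -0.224, 0.003]
ft_force: [-0.3, 0.0, -0.6]
grip_width: 0.203
grip_force: 45.0
t 14.3 now [ 0.488 -0.153  0.128]
[0.47, 0.05, 0.125, -3.0] slide [-0.186 -0.796  0.009] ang [ 0.002 -0.003 -0.172] rows>= 5
[0.458, 0.2, 0.125, 4.0] slide [-0.079 -0.597 -0.   ] ang [ 0.     0.    -0.233] rows>= 4
[0.458, 0.322, 0.125, 4.0] slide [ 0.034 -0.487 -0.   ] ang [0. 0. 0.] rows>= 3
[0.458, 0.322, 0.02, 4.0] slide [ 0.   -0.    0.42] ang [0. 0. 0.] rows>= 3
```

```bash
python3 - <<'E'
from h import *
im=ctrl.get_image("wrist");save(im,"w1.png")
im=ctrl.get_image("top");P=cloud(im)
for n in("spatula","spoon","hairbrush"):
    for o in ctrl.outline_of(n,"top")[:1]:
        q=P[o["mask"]&(im["depth"]>0)]; print(n,round(o["confidence"],2),np.median(q,0).round(3),cv2.minAreaRect((q[:,:2]*1000).astype(np.float32)))
E
```

```text
spatula 0.71 [ 0.435 -0.37   0.012] ((477.2891540527344, -372.146728515625), (54.51498794555664, 189.63491821289062), 85.92985534667969)
spoon 0.56 [ 0.557 -0.294  0.014] ((557.74755859375, -292.12432861328125), (18.31494140625, 37.20363998413086), 0.28798186779022217)
hairbrush 0.68 [ 0.555 -0.153  0.125] ((511.1846618652344, -143.7192840576172), (72.86589050292969, 178.1422882080078), 84.45533752441406)
```

View pics/w1.png

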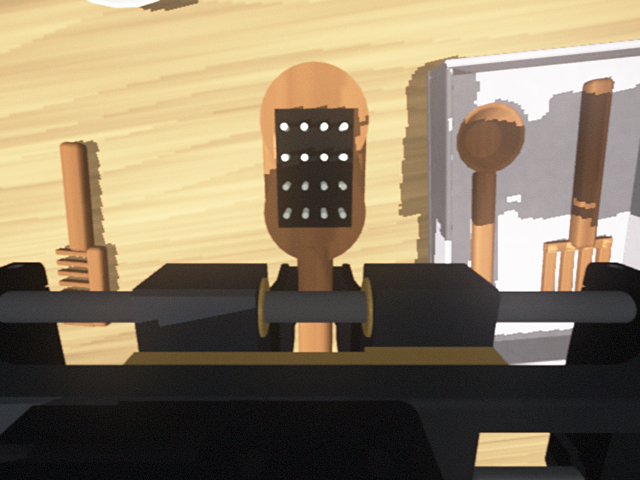

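```bash
python3 -m inch '[{"slide":[-0.04,-0.18,0],"angular":[0,0,-0.04],"claw":-1},{"slide":[-0.08,-0.36,0],"angular":[0,0,-0.08],"claw":-1},{"slide":[-0.12,-0.54,0],"angular":[0,0,-0.12],"claw":-1},{"slide":[-0.16,-0.7,0],"angular":[0,0,-0.17],"claw":-1},{"slide":[-0.186,-0.8,0],"angular":[0,0,-0.17],"claw":-1},{"slide":[-0.186,-0.8,0],"angular":[0,0,-0.17],"claw":-1}]' 45
python3 -m inch '[{"slide":[-0.02,-0.18,0],"angular":[0,0,-0.07],"claw":-1},{"slide":[-0.04,-0.36,0],"angular":[0,0,-0.14],"claw":-1},{"slide":[-0.06,-0.5,0],"angular":[0,0,-0.233],"claw":-1},{"slide":[-0.079,-0.6,0],"angular":[0,0,-0.233],"claw":-1},{"slide":[-0.079,-0.6,0],"angular":[0,0,-0.233],"claw":-1},{"slide":[-0.079,-0.6,0],"angular":[0,0,-0.233],"claw":-1}]' 45
python3 plan.py .458,.2,.125,4 .458,.322,.125,4 .458,.322,.023,4
```

```text
time: 15.15
position: [0.4685, 0.0561, 0.1261]
tool_rot: [-3.139, 0.072, 0.002]
ft_force: [0.1, -0.5, -1.7]
grip_width: 0.2
grip_force: 45.0
time: 15.75
position: [0.4578, 0.2015, 0.126]
tool_rot: [3.139, 0.108, -0.002]
ft_force: [0.2, -1.2, -0.8]
grip_width: 0.198
grip_force: 45.0
t 15.75 now [0.458 0.202 0.126]
[0.458, 0.2, 0.125, 4.0] slide [0.    0.006 0.004] ang [ 0.001  0.003 -0.002] rows>= 1
[0.458, 0.322, 0.125, 4.0] slide [ 0.034 -0.487 -0.   ] ang [0. 0. 0.] rows>= 3
[0.458, 0.322, 0.023, 4.0] slide [ 0.    -0.     0.408] ang [0. 0. 0.] rows>= 3
```

```bash
python3 -m inch '[{"slide":[0.015,-0.18,0],"angular":[0.15,0,0],"claw":-1},{"slide":[0.03,-0.36,0],"angular":[0.333,0,0],"claw":-1},{"slide":[0.034,-0.48,0],"angular":[0.333,0,0],"claw":-1},{"slide":[0.034,-0.48,0],"angular":[0.333,0,0],"claw":-1},{"slide":[0.034,-0.48,0.1],"angular":[0.333,0,0],"claw":-1},{"slide":[0.034,-0.48,0.2],"angular":[0.333,0,0],"claw":-1},{"slide":[0.034,-0.48,0.32],"angular":[0.333,0,0],"claw":-1},{"slide":[0.034,-0.48,0.408],"angular":[0.333,0,0],"claw":-1},{"slide":[0.034,-0.48,0.408],"angular":[0.333,0,0],"claw":-1},{"slide":[0.034,-0.48,0.408],"angular":[0.333,0,0],"claw":-1}]' 45
python3 -m inch '[{"slide":[0,0,0],"angular":[0,0,0],"claw":-0.3},{"slide":[0,0,0],"angular":[0,0,0],"claw":-0.3},{"slide":[0,0,0],"angular":[0,0,0],"claw":-0.3},{"slide":[0,0,-0.12],"angular":[0,0,0],"claw":-0.3},{"slide":[0,0,-0.24],"angular":[0,0,0],"claw":-0.3},{"slide":[0,0,-0.4],"angular":[0,0,0],"claw":-0.3},{"slide":[0,0,-0.4],"angular":[0,0,0],"claw":-0.3}]' 45
python3 plan.py .51,.08,.125,-13 .52,.043,.1,-13 .52,.043,.013,-13
```

```text
time: 16.75
position: [0.4586, 0.3203, 0.0241]
tool_rot: [-2.968, -0.099, 0.011]
ft_force: [-0.7, 0.9, -1.0]
grip_width: 0.201
grip_force: 44.3
time: 17.45
position: [0.463, 0.3064, 0.1287]
tool_rot: [-2.963, -0.101, -0.006]
ft_force: [-0.2, 0.6, 0.3]
grip_width: 0.35
grip_force: 0.0
t 17.45 now [0.463 0.306 0.129]
[0.51, 0.08, 0.125, -13.0] slide [ 0.126  0.905 -0.145] ang [-0.337  0.031  0.562] rows>= 5
[0.52, 0.043, 0.1, -13.0] slide [0.072 0.135 0.1  ] ang [0. 0. 0.] rows>= 1
[0.52, 0.043, 0.013, -13.0] slide [ 0.    -0.     0.348] ang [0. 0. 0.] rows>= 2
```

```bash
python3 -m inch '[{"slide":[0.025,0.18,-0.03],"angular":[-0.1,0.01,0.15],"claw":0},{"slide":[0.05,0.36,-0.06],"angular":[-0.2,0.02,0.3],"claw":0},{"slide":[0.075,0.54,-0.09],"angular":[-0.337,0.031,0.45],"claw":0},{"slide":[0.1,0.72,-0.12],"angular":[-0.337,0.031,0.562],"claw":0},{"slide":[0.126,0.905,-0.145],"angular":[-0.337,0.031,0.562],"claw":0},{"slide":[0.126,0.905,-0.145],"angular":[-0.337,0.031,0.562],"claw":0},{"slide":[0.126,0.905,-0.145],"angular":[-0.337,0.031,0.562],"claw":0},{"slide":[0.126,0.905,-0.145],"angular":[-0.337,0.031,0.562],"claw":0}]' 30
python3 plan.py .523,.042,.06,-13 .523,.042,.013,-13
python3 - <<'E'
from h import *
im=ctrl.get_image("top");P=cloud(im);save(im,"top2.png")
for n in("comb","hairbrush"):
    for o in ctrl.outline_of(n,"top")[:1]:
        q=P[o["mask"]&(im["depth"]>0)]; print(n,round(o["confidence"],2),np.median(q,0).round(3),cv2.minAreaRect((q[:,:2]*1000).astype(np.float32)))
E
```

```text
time: 18.25
position: [0.5062, 0.0802, 0.1196]
tool_rot: [3.119, -0.35, -0.015]
ft_force: [0.7, 1.2, 0.2]
grip_width: 0.501
grip_force: 0.0
t 18.25 now [0.506 0.08  0.12 ]
[0.523, 0.042, 0.06, -13.0] slide [0.102 0.133 0.238] ang [0.008 0.017 0.006] rows>= 2
[0.523, 0.042, 0.013, -13.0] slide [ 0.    -0.     0.188] ang [0. 0. 0.] rows>= 1
hairbrush 0.95 [0.501 0.324 0.019] ((476.96636962890625, 322.4568786621094), (168.25442504882812, 52.127567291259766), 8.550308227539062)
```

View pics/top2.png

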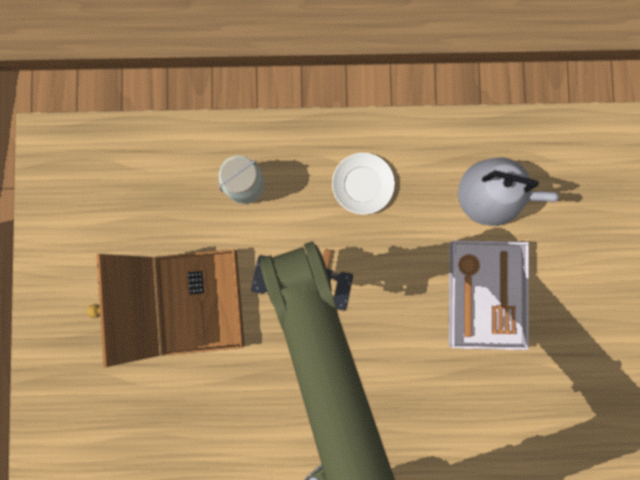

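The brush lies in the chest with its bristles at about (196,283). The spoon and spatula lie inside the tray at about (469,295) and (504,292). Next is the comb.

```bash
python3 -m inch '[{"slide":[0.102,0.133,0.05],"angular":[0.008,0.017,0.006],"claw":0},{"slide":[0.102,0.133,0.17],"angular":[0.008,0.017,0.006],"claw":0},{"slide":[0.102,0.133,0.3],"angular":[0.008,0.017,0.006],"claw":0},{"slide":[0.102,0.133,0.426],"angular":[0.008,0.017,0.006],"claw":0},{"slide":[0.102,0.133,0.426],"angular":[0.008,0.017,0.006],"claw":0},{"slide":[0.102,0.133,0.426],"angular":[0.008,0.017,0.006],"claw":0}]' 30
python3 -m inch '[{"slide":[0,0,0],"angular":[0,0,0],"claw":-1},{"slide":[0,0,0],"angular":[0,0,0],"claw":-1},{"slide":[0,0,0],"angular":[0,0,0],"claw":-1},{"slide":[0,0,0],"angular":[0,0,0],"claw":-1},{"slide":[0,0,-0.14],"angular":[0,0,0],"claw":-1},{"slide":[0,0,-0.28],"angular":[0,0,0],"claw":-1},{"slide":[0,0,-0.45],"angular":[0,0,0],"claw":-1},{"slide":[0,0,-0.45],"angular":[0,0,0],"claw":-1},{"slide":[0,0,-0.45],"angular":[0,0,0],"claw":-1}]' 30
python3 plan.py .488,.264,.125,4 .488,.264,.02,4
```

```text
time: 19.0
position: [0.523, 0.0417, 0.013]
tool_rot: [-3.121, 0.355, 0.0]
ft_force: [0.5, -0.6, -0.1]
grip_width: 0.498
grip_force: 0.0
time: 19.9
position: [0.5236, 0.0404, 0.1267]
tool_rot: [3.12, -0.359, 0.004]
ft_force: [-0.3, -0.1, -1.4]
grip_width: 0.201
grip_force: 30.0
t 19.9 now [0.524 0.04  0.127]
[0.488, 0.264, 0.125, 4.0] slide [-0.342 -0.839  0.005] ang [ 0.002 -0.005 -0.57 ] rows>= 5
[0.488, 0.264, 0.02, 4.0] slide [ 0.   -0.    0.42] ang [0. 0. 0.] rows>= 3
```

```bash
python3 -m inch '[{"slide":[-0.07,-0.17,0],"angular":[0,0,-0.12],"claw":-1},{"slide":[-0.14,-0.34,0],"angular":[0,0,-0.24],"claw":-1},{"slide":[-0.21,-0.51,0],"angular":[0,0,-0.36],"claw":-1},{"slide":[-0.28,-0.68,0],"angular":[0,0,-0.48],"claw":-1},{"slide":[-0.342,-0.839,0],"angular":[0,0,-0.57],"claw":-1},{"slide":[-0.342,-0.839,0],"angular":[0,0,-0.57],"claw":-1},{"slide":[-0.342,-0.839,0],"angular":[0,0,-0.57],"claw":-1}]' 30
python3 plan.py .488,.264,.02,4
python3 - <<'E'
from h import *
im=ctrl.get_image("wrist");save(im,"w2.png")
E
```

```text
time: 20.6
position: [0.4856, 0.2648, 0.1238]
tool_rot: [3.138, 0.114, -0.005]
ft_force: [-0.3, -0.3, -1.3]
grip_width: 0.198
grip_force: 30.0
t 20.6 now [0.486 0.265 0.124]
[0.488, 0.264, 0.02, 4.0] slide [0.011 0.004 0.415] ang [0.002 0.006 0.006] rows>= 3
```

View pics/w2.png

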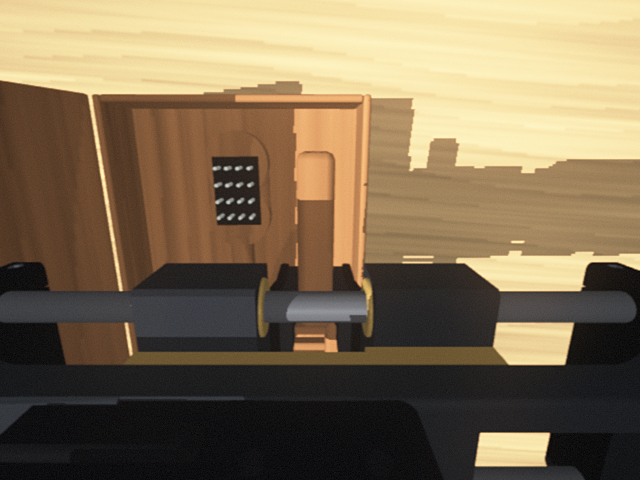

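The wrist view shows the comb (handle at col 315) held between the brush (col 240) and the near wall (col 365), which leaves room to lower it.

```bash
python3 -m inch '[{"slide":[0.008,0,0.1],"angular":[0,0,0],"claw":-1},{"slide":[0.008,0,0.2],"angular":[0,0,0],"claw":-1},{"slide":[0.008,0,0.3],"angular":[0,0,0],"claw":-1},{"slide":[0.008,0,0.36],"angular":[0,0,0],"claw":-1},{"slide":[0.008,0,0.415],"angular":[0,0,0],"claw":-1},{"slide":[0.008,0,0.415],"angular":[0,0,0],"claw":-1},{"slide":[0.008,0,0.415],"angular":[0,0,0],"claw":-1}]' 30
python3 -m inch '[{"slide":[0,0,0],"angular":[0,0,0],"claw":-0.4},{"slide":[0,0,0],"angular":[0,0,0],"claw":-0.4},{"slide":[0,0,0],"angular":[0,0,0],"claw":-0.4},{"slide":[0,0,-0.12],"angular":[0,0,0],"claw":-0.4},{"slide":[0,0,-0.24],"angular":[0,0,0],"claw":-0.4},{"slide":[0,0,-0.4],"angular":[0,0,0],"claw":-0.4},{"slide":[0,0,-0.6],"angular":[0,0,0],"claw":-0.4},{"slide":[0,0,-0.8],"angular":[0,0,0],"claw":-0.4},{"slide":[0,0,-0.9],"angular":[0,0,0],"claw":-0.4},{"slide":[0,0,-0.9],"angular":[0,0,0],"claw":-0.4}]' 30
python3 plan.py .52,.33,.36,4 .52,.57,.36,4 .52,.57,.2,4
python3 - <<'E'
from h import *
im=ctrl.get_image("scene");save(im,"s3.png");P=cloud(im)
for n in("comb","hairbrush"):
    for o in ctrl.outline_of(n,"scene")[:1]:
        q=P[o["mask"]&(im["depth"]>0)]; print(n,round(o["confidence"],2),np.median(q,0).round(3),q.max(0),cv2.minAreaRect((q[:,:2]*1000).astype(np.float32)))
o=ctrl.find_in("chest_lid_handle","scene")[:1];print(o)
E
```

```text
time: 21.35
position: [0.4896, 0.2641, 0.0221]
tool_rot: [3.139, 0.109, 0.0]
ft_force: [0.3, -0.2, 0.8]
grip_width: 0.206
grip_force: 30.0
time: 22.35
position: [0.4911, 0.266, 0.2518]
tool_rot: [-3.138, -0.11, -0.013]
ft_force: [-1.2, 0.9, -0.4]
grip_width: 0.299
grip_force: 0.0
t 22.35 now [0.491 0.266 0.252]
[0.52, 0.33, 0.36, 4.0] slide [ 0.137 -0.248 -0.431] ang [-0.003 -0.016  0.   ] rows>= 3
[0.52, 0.57, 0.36, 4.0] slide [ 0.067 -0.958 -0.   ] ang [0. 0. 0.] rows>= 5
[0.52, 0.57, 0.2, 4.0] slide [ 0.   -0.    0.64] ang [0. 0. 0.] rows>= 4
comb 0.74 [0.457 0.265 0.014] [0.58325253 0.28374818 0.04529804] ((484.0599060058594, 263.9107360839844), (198.8920135498047, 41.06020736694336), 2.0850729942321777)
hairbrush 0.23 [0.457 0.264 0.014] [0.58497962 0.28439561 0.04782555] ((485.3533020019531, 264.2329406738281), (199.46054077148438, 43.39086151123047), 3.758335590362549)
[{'bbox': [572.7, 269.1, 102.9, 142.3], 'confidence': 0.62}]
```

View pics/s3.png

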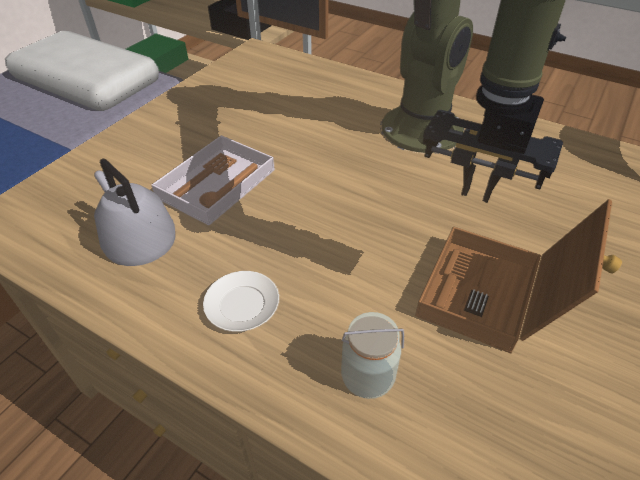

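Both hair things lie in the box (comb at (455,275), brush at (478,300)) and both utensils lie in the tray. The knob is at (612,264). Next I push the lid over from behind.

```bash
python3 -m inch '[{"slide":[0.05,-0.08,-0.15],"angular":[0,0,0],"claw":-1},{"slide":[0.1,-0.16,-0.3],"angular":[0,0,0],"claw":-1},{"slide":[0.137,-0.25,-0.43],"angular":[0,0,0],"claw":-1},{"slide":[0.137,-0.25,-0.43],"angular":[0,0,0],"claw":-1},{"slide":[0.137,-0.25,-0.43],"angular":[0,0,0],"claw":-1}]' 30
python3 -m inch '[{"slide":[0.067,-0.2,0],"angular":[0,0,0],"claw":-1},{"slide":[0.067,-0.4,0],"angular":[0,0,0],"claw":-1},{"slide":[0.067,-0.6,0],"angular":[0,0,0],"claw":-1},{"slide":[0.067,-0.8,0],"angular":[0,0,0],"claw":-1},{"slide":[0.067,-0.96,0],"angular":[0,0,0],"claw":-1},{"slide":[0.067,-0.96,0],"angular":[0,0,0],"claw":-1},{"slide":[0.067,-0.96,0],"angular":[0,0,0],"claw":-1}]' 30
python3 plan.py .515,.57,.195,4 .515,.39,.195,4
```

```text
time: 23.05
position: [0.5186, 0.3298, 0.3527]
tool_rot: [3.139, 0.112, -0.004]
ft_force: [-0.2, -1.2, -1.0]
grip_width: 0.014
grip_force: 0.0
time: 23.75
position: [0.5176, 0.5703, 0.3503]
tool_rot: [3.134, 0.114, -0.006]
ft_force: [0.6, 0.2, 0.5]
grip_width: 0.001
grip_force: 0.0
t 23.75 now [0.518 0.57  0.35 ]
[0.515, 0.57, 0.195, 4.0] slide [-0.008 -0.002  0.621] ang [0.009 0.007 0.006] rows>= 4
[0.515, 0.39, 0.195, 4.0] slide [-0.05   0.718  0.   ] ang [0. 0. 0.] rows>= 4
```

```bash
python3 -m inch '[{"slide":[0,0,0.2],"angular":[0,0,0],"claw":-1},{"slide":[0,0,0.4],"angular":[0,0,0],"claw":-1},{"slide":[0,0,0.62],"angular":[0,0,0],"claw":-1},{"slide":[0,0,0.62],"angular":[0,0,0],"claw":-1},{"slide":[0,0,0.62],"angular":[0,0,0],"claw":-1},{"slide":[0,0,0.62],"angular":[0,0,0],"claw":-1}]' 30
python3 -m inch '[{"slide":[0,0.1,0],"angular":[0,0,0],"claw":-1},{"slide":[0,0.2,0],"angular":[0,0,0],"claw":-1},{"slide":[-0.01,0.27,0],"angular":[0,0,0],"claw":-1},{"slide":[-0.02,0.33,0],"angular":[0,0,0],"claw":-1},{"slide":[-0.02,0.39,0],"angular":[0,0,0],"claw":-1},{"slide":[-0.03,0.45,0],"angular":[0,0,0],"claw":-1},{"slide":[-0.03,0.51,0],"angular":[0,0,0],"claw":-1},{"slide":[-0.04,0.57,0],"angular":[0,0,0],"claw":-1},{"slide":[-0.04,0.63,0],"angular":[0,0,0],"claw":-1},{"slide":[-0.05,0.7,0],"angular":[0,0,0],"claw":-1}]' 30
python3 - <<'E'
from h import *
im=ctrl.get_image("scene");save(im,"s4.png")
E
```

```text
time: 24.35
position: [0.5205, 0.5699, 0.2029]
tool_rot: [-3.137, -0.107, -0.005]
ft_force: [-0.3, -0.3, 0.7]
grip_width: 0.009
grip_force: 0.0
time: 25.35
position: [0.52, 0.3956, 0.2035]
tool_rot: [-3.136, -0.11, -0.009]
ft_force: [-0.7, 0.6, -0.4]
grip_width: 0.009
grip_force: 0.0
```

View pics/s4.png

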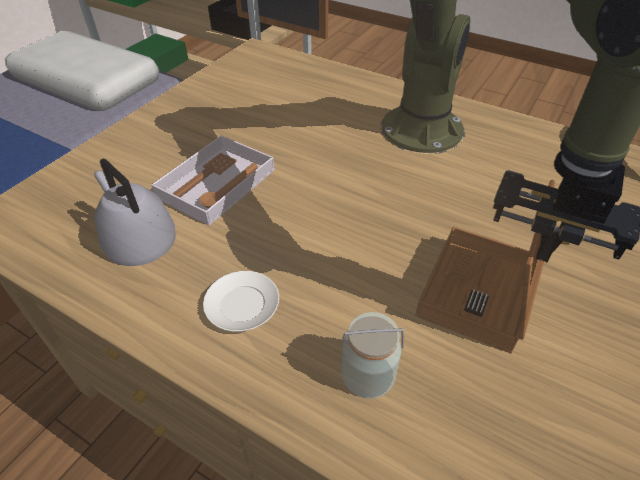

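The lid is about upright at (540,260), so I push on.

```bash
python3 -m inch '[{"slide":[0,0.06,0],"angular":[0,0,0],"claw":-1},{"slide":[0,0.12,0],"angular":[0,0,0],"claw":-1},{"slide":[0,0.18,0],"angular":[0,0,0],"claw":-1},{"slide":[0,0.24,0],"angular":[0,0,0],"claw":-1},{"slide":[0,0.24,0],"angular":[0,0,0],"claw":-1},{"slide":[0,0.24,0],"angular":[0,0,0],"claw":-1},{"slide":[0,0.24,0],"angular":[0,0,0],"claw":-1},{"slide":[0,0.24,0],"angular":[0,0,0],"claw":-1}]' 30
python3 - <<'E'
from h import *
im=ctrl.get_image("scene");save(im,"s5.png");P=cloud(im)
o=ctrl.outline_of("chest_lid","scene")[0];q=P[o["mask"]&(im["depth"]>0)]
print(o["confidence"],np.percentile(q,[2,50,98],axis=0).round(3))
E
```

```text
time: 26.2
position: [0.5226, 0.3358, 0.1998]
tool_rot: [-3.139, -0.112, -0.001]
ft_force: [0.2, 0.3, -0.3]
grip_width: 0.008
grip_force: 0.0
0.91 [[0.372 0.234 0.052]
 [0.491 0.322 0.055]
 [0.584 0.405 0.088]]
```

View pics/s5.png

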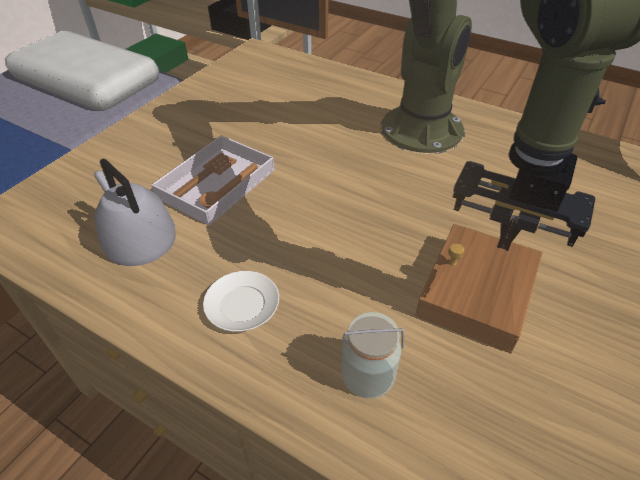

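The lid lies flat on the box at z of about 0.054, which matches 46 + 8 mm. I'll check the slope and hand in.

```bash
python3 - <<'E'
from h import *
im=ctrl.get_image("scene");P=cloud(im)
q=P[(abs(P[...,0]-.47)<.08)&(abs(P[...,1]-.32)<.08)&(abs(P[...,2]-.055)<.015)]
c=np.linalg.lstsq(np.c_[q[:,:2],np.ones(len(q))],q[:,2],rcond=None)[0];print(c)
if abs(c[1])<.03: print(ctrl.close_job())
E
```

```text
[ 0.00021569 -0.00186498  0.05556133]
the job is handed in; nothing more can be done
None
```

The job is handed in at about 26 s of the 72 s allowed: spoon and spatula lie in the tray, hairbrush and comb in the box, the lid measured flat to about 0.002 rad, and the kettle, jar and saucer were left where they stood.

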